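# Open the filter compartment of a bench vacuum pump

## Robot

A 6-joint arm with a two-finger parallel gripper is mounted at the origin on a cart in front of the work surface, level with it; the furniture and walls round the work are solid. World frame = base frame: x ahead of the robot, y to its left, z up, the work surface at z = 0. Lengths are in m, angles in degrees, forces in N, time in s.
With the tool pointing down it reaches from about 0.375 to 0.9 m from the base axis. Payload 3.1 kg.
Tool frame: the origin (TCP) lies at the very end of the fingers, on their centre line; the grasp point (between the pads) lies 19 mm behind it; z points along the fingers, y is the line along which they close (so a half turn about z gives the same grasp; the last joint's range is limited). The gripper opens to 87 mm and grips with 3 to 60 N. Pads are 19 mm wide; open, the fingers measure 117 mm over their backs; the gripper's body (75 mm by 190 mm) begins 51 mm behind the grasp point.
Start: joints at [55.835, 30.224, 82.088, -0, 67.689, -10.227], TCP at [0.254, 0.571, 0.223] pointing down, gripper open.
Joint ranges: [-176.69, 176.69], [-43.24, 126.21], [12.49, 139.97], [-82, 262], [0, 151.66], [-163.58, 163.58]. Speed limits (degrees/s): [159.86, 159.86, 180, 180, 180, 180].

## Interface

Orientations are given as a 3x3 rotation matrix whose columns are the frame's x, y, z axes.
In Python, from rig import readout, cams, bot gives the robot as it stands.
- The arm moves only by the shell command python3 -m inch 'ROWS'. ROWS is JSON, a list of rows, each a list of 5 numbers: the shift along the world's x, y, z in cm, then the turn about the world's z in degrees, then the finger opening in cm, from 0 to 8.7. In form: [[dx, dy, dz, twist, fingers], ...]. A call has 1 to 10 rows; each row is the pose to reach, as a shift and turn from the pose commanded when the call began; what a row does not reach only later rows make up. A row lasts 1/12 s, in which the tool goes at most 41.7 mm and 7.16 degrees, less where a joint would pass 70% of its speed; a pose out of reach is approached as far as the arm can. A call with a gripper value outside its range is refused whole. The fingers move at their own pace and stop on an object; the grip force is fixed at half the most. Time passes only in rows, so rows that repeat a pose let the fingers close. It gives the time, the measured TCP pose, the force, the opening and the grip force at its end, in the units of the state.
- readout.read_state(): the state, without advancing time (a new reading comes with each control period).
- cams.capture(name): name is "side" or "top"; returns a dict with "image" (420x560x3 uint8, blue, green, red), "intrinsics" (3x3 intrinsics, pixels), "xyz" and "rotation" of the camera in the world. Camera axes: x right, y down, z forward; pixel columns grow to the right and rows downward; lengths in m; the calibration is good to about 2 mm. A picture is of the moment at which its call begins. There is no depth.
- bot.hand_in(): hands the job in; it is judged then, once.
The state is a dict: "time_s": time; "joint_positions": joint angles; "qvel": joint speeds; "tau": joint torques, N m; "position": TCP position; "tcp_rot": TCP orientation; "force": force on the tool from outside, world axes, zero at the start; "moment": the same for the moment, N m; "opening": opening from 0.0 (shut) to 1.0 (fully open); "grasp_force": force on a finger pad.
Only numpy, scipy, OpenCV 4.12 (cv2) and the standard library are available. Lean on these libraries where they do the work, as an engineer would, in place of code of your own. Each camera call takes 0.05 s, during which the arm holds its last target. There are 200 camera calls.

## Task

Open the pump's filter compartment for a filter change: press the snap tab in at the front of its top so that the cover is let go, then push the cover back out of its guides and right off the filter, so that it lies flat on the rear of the pump's top. Only press and push: do not lift or tip the cover, do not touch the white filter under it, and leave the vial, the bottle and the dish beside the pump where they are.

Things in the scene. Friction and masses are not known exactly. Their poses are not given: they have to be found in the camera images.
- pump: bench vacuum pump, fixed to the worktop: white box 250 x 124 x 62 mm (x, y, z), along its top a channel 100 mm wide between walls 10 mm high, closed by a stop of that height at the rear. Origin: centre of the underside; x runs from the front (tab, gauge, switch) to the rear, z up. The channel's floor, on which the cover slides, is 62 mm above the origin; its rear half is plain and free
- guides (a point): point on the channel's floor midway between the two lipped guides that hold the cover down, 26 mm in front of the pump's origin, which is also the middle of the filter well (53 mm across). The guides reach 39 mm to the front and rear of it. In front of them, 23 mm either side of the centre line, two blocks 12 mm high hold spring plungers
- tab_top (a point): centre of the top of the snap tab's grey ribbed thumb pad (22 x 28 mm along the pump's x and y), at rest 73 mm above the worktop, 94 mm in front of the pump's origin. The pad sits on a sprung tongue hinged 23 mm to the front of this point; pressed straight down it gives about 4 mm to its stop, taking 4 to 7 N, and springs back when let go
- snap_tab (a joint): angle of the snap tab, rad: 0 at rest, grows as it is pressed down, stop at 0.18. Its catch tooth leaves the cover's window at about 0.08; two spring plungers then start the cover about 14 mm to the rear by themselves, and the tab can be let go
- cover: loose grey cover, 0.11 kg: plate 80 x 96 mm (x, y), 9 mm thick, in front a window frame 15 mm long over the catch tooth. Origin: centre of the plate's underside; x to the pump's rear, z up. Seated, the origin is 25 mm in front of the pump's, on its centre line. Pushed rearward it is out of the guides and off the filter, frame and all, after 78 mm and at the rear stop after 103 mm
- cover_rib (a point): middle of the front face of the cover's finger rib, the face to push on: a bar 62 mm wide (y), 10 mm thick (x), 13 mm high above the plate's top. This point is 16 mm above the cover's underside, 7 mm above the plate's top, and 8 mm in front of the cover's origin; 32 mm of plate lie in front of this face
- filter: the white filter disc, 47 mm across, in the well under the cover; origin: centre of its underside, 12 mm below the channel's floor. Not to be touched
- vial: bystander: amber vial, 40 mm across, 58 mm high, origin at the centre of its underside
- bottle: bystander: small dark bottle with a black stopper, 40 mm across, 60 mm high, origin at the centre of its underside
- dish: bystander: clear petri dish, 90 mm across, 16 mm high, origin at the centre of its underside
There are look-alikes about, which are no part of the job. What is shaped like the cover but green or turquoise is not meant.

How it is judged:
By the outcome, as a careful person would: the job done as asked, in the order asked, and still so for the second after the job is handed in, with the robot touching nothing.
It also fails if it takes over 34 s, if anything falls off the work surface, if the arm or the gripper's body presses on something with over 40 N, if the wrist force passes 120 N, or if a joint passes its speed limit or range.

## Working session

There is one attempt and no reset: what is moved stays moved. The work goes in short steps, Python scripts to look and compute and a shell command to move; the robot and the scene stay as the last step left them, time stands still between calls to the robot, and variables do not carry over. Pictures are saved under pics/ and viewed, at most 10 in all, crops included, and the job is handed in when it is done.

```bash
mkdir -p pics
python3 - <<'E'
from rig import readout,cams
import cv2,numpy as np
for n in("top","side"):
    c=cams.capture(n); cv2.imwrite(f"pics/{n}0.png",c["image"]); print(n,c["intrinsics"],c["xyz"],c["rotation"])
s=readout.read_state();print(s["time_s"],s["position"],s["tcp_rot"],s["opening"])
E
```

```text
top [[422.43507617   0.         283.03147978]
 [  0.         422.43507617 211.18486643]
 [  0.           0.           1.        ]] [ 0.36292698 -0.11262831  1.2386015 ] [[ 0.02349803 -0.98891072  0.14664046]
 [-0.99949809 -0.02012131  0.02446837]
 [-0.02124644 -0.14714181 -0.98888719]]
side [[482.24622006   0.         270.76202387]
 [  0.         482.24622006 208.20590802]
 [  0.           0.           1.        ]] [ 0.40556866 -0.92402216  0.78778427] [[ 0.98965964 -0.0850576   0.11549457]
 [-0.14306412 -0.64326833  0.75215591]
 [ 0.01031742 -0.76090148 -0.6487854 ]]
0.1 [0.25318407 0.57069825 0.22165423] [[-9.13984808e-01  4.05746937e-01 -1.09241009e-03]
 [ 4.05748267e-01  9.13983423e-01 -1.62684683e-03]
 [ 3.38356591e-04 -1.93015679e-03 -9.99998080e-01]] 1.0030330177972233
```

View pics/top0.png

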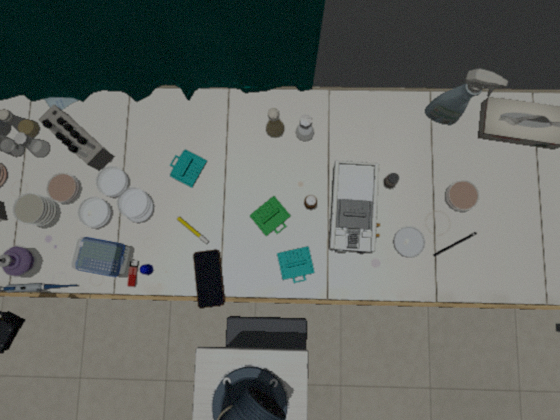

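View pics/side0.png

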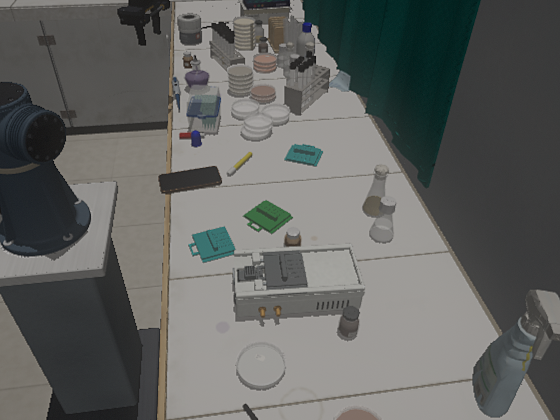

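The top view shows the pump at about (354,207) with its front at the bottom of the image (tab near (353,240)). The side view shows it at about (298,280) with its front to the left. I'll enlarge both.

Run:
```python
import cv2,numpy as np
t=cv2.imread("pics/top0.png")[155:260,320:390]; s=cv2.imread("pics/side0.png")[235:325,225:370]
cv2.imwrite("pics/tc.png",cv2.resize(t,None,fx=5.5,fy=5.5,interpolation=cv2.INTER_CUBIC))
cv2.imwrite("pics/sc.png",cv2.resize(s,None,fx=5.5,fy=5.5,interpolation=cv2.INTER_CUBIC))
```

```text
(no output)
```

View pics/tc.png

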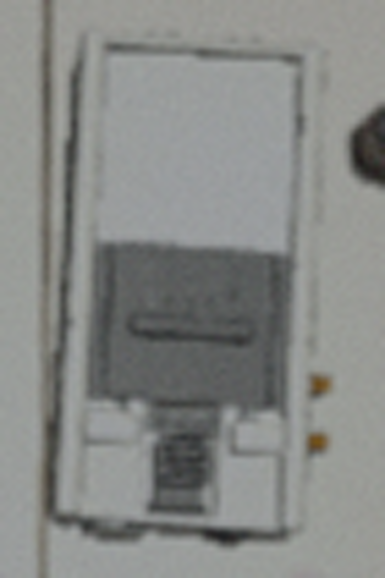

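View pics/sc.png

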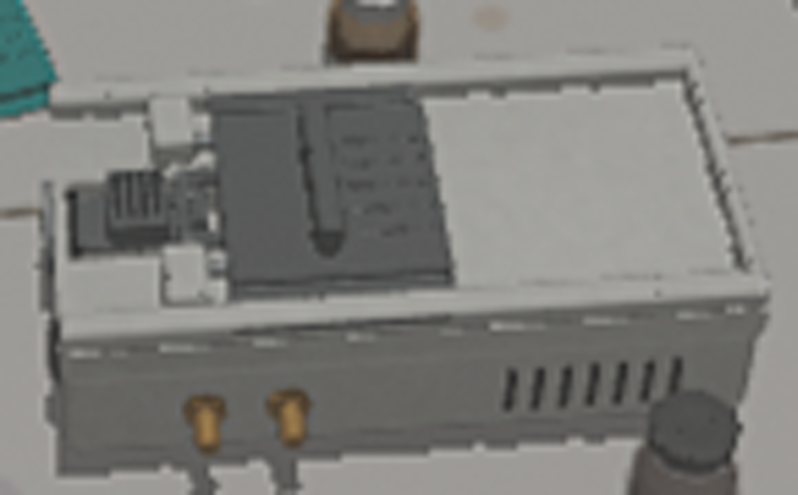

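The top crop has the pad at (183,460), the rib from (130,328) to (252,328), and the channel's inner edges from (106,48) to (84,510) and from (303,60) to (283,530). The side crop has the pad top at (137,195) and the rib from (308,108) to (328,238).

```bash
cat > h.py <<'E'
import numpy as np
C={"top":(np.array([[422.435,0,283.031],[0,422.435,211.185],[0,0,1]]),np.array([0.36292698,-0.11262831,1.2386015]),np.array([[0.02349803,-0.98891072,0.14664046],[-0.99949809,-0.02012131,0.02446837],[-0.02124644,-0.14714181,-0.98888719]])),
"side":(np.array([[482.246,0,270.762],[0,482.246,208.206],[0,0,1]]),np.array([0.40556866,-0.92402216,0.78778427]),np.array([[0.98965964,-0.0850576,0.11549457],[-0.14306412,-0.64326833,0.75215591],[0.01031742,-0.76090148,-0.6487854]]))}
off={"top":(320,155),"side":(225,235)}
def ray(n,p,crop=True):
    K,o,R=C[n]; p=np.array(p,float)
    if crop: p=(p+.5)/5.5-.5+off[n]
    d=R@np.linalg.solve(K,[*p,1]); return o,d/np.linalg.norm(d)
def plane(n,p,z,crop=True):
    o,d=ray(n,p,crop); return o+d*(z-o[2])/d[2]
def tri(a,b,crop=True):
    A=np.zeros((3,3));B=np.zeros(3);rs=[ray("top",a,crop),ray("side",b,crop)]
    for o,d in rs:
        P=np.eye(3)-np.outer(d,d);A+=P;B+=P@o
    X=np.linalg.solve(A,B);return X,[np.linalg.norm((np.eye(3)-np.outer(d,d))@(X-o)) for o,d in rs][0]
E
python3 - <<'E'
from h import *
np.set_printoptions(precision=4,suppress=True)
for k,a,b in[("pad",(183,460),(137,195)),("ribL",(130,326),(308,108)),("ribR",(252,326),(328,238)),("RL",(92,35),(688,50)),("RR",(318,48),(768,288)),("platerearR",(291,252),(453,278)),("platerearL",(99,243),(415,95))]: print(k,*tri(a,b))
for a,b in[((106,48),(84,510)),((303,60),(283,530))]:
    p,q=plane("top",a,.072),plane("top",b,.072);d=p-q;print(p,q,np.degrees(np.arctan2(d[1],d[0])))
for a,b in[((62,335),(768,288)),((55,105),(688,50))]:
    p,q=plane("side",a,.072),plane("side",b,.072);d=q-p;print(p,q,np.degrees(np.arctan2(d[1],d[0])))
for n,p,z in[("top",(183,460),.073),("side",(137,195),.073),("top",(191,326),.084),("side",(318,173),.084)]:print(n,plane(n,p,z))
E
```

```text
pad [ 0.4641 -0.2778  0.0738] 0.00024548865875615144
ribL [ 0.5305 -0.2503  0.0814] 3.1329476895425864e-05
ribR [ 0.5299 -0.3115  0.0791] 0.002068154154848421
RL [ 0.6819 -0.2313  0.0731] 0.0006634891411012801
RR [ 0.6786 -0.3477  0.0703] 1.6046791613346737e-05
platerearR [ 0.5698 -0.3321  0.075 ] 0.0010063026628476545
platerearL [ 0.5745 -0.236   0.0678] 0.0003589087913373999
[ 0.6762 -0.2387  0.072 ] [ 0.4384 -0.2287  0.072 ] -2.406920612583676
[ 0.6716 -0.3396  0.072 ] [ 0.4306 -0.3277  0.072 ] -2.8309052529178578
[ 0.4315 -0.3366  0.072 ] [ 0.678 -0.349  0.072] -2.881153015846195
[ 0.4386 -0.2272  0.072 ] [ 0.6817 -0.2303  0.072 ] -0.7308529503716586
top [ 0.4644 -0.2779  0.073 ]
side [ 0.4639 -0.277   0.073 ]
top [ 0.5307 -0.2804  0.084 ]
side [ 0.5285 -0.2852  0.084 ]
```

```bash
python3 -m inch '[[3,-2,0,3,0],[6,-5,0,6,0],[9,-8,0,10,0],[11,-11,0,14,0],[13,-14,0,18,0],[14,-17,0,21.5,0],[15,-20,0,21.5,0],[16,-23.5,0,21.5,0],[17,-27,0,21.5,0],[18,-30.5,0,21.5,0]]'; python3 -m inch '[[1,-4,0,0,0],[1.5,-8,0,0,0],[2,-12,0,0,0],[2.5,-16,0,0,0],[3,-20,0,0,0],[3,-24,0,0,0],[3,-28,0,0,0],[3,-32,0,0,0],[3,-36,0,0,0],[3,-40,0,0,0]]';  python3 -c "
from rig import readout
s=readout.read_state();print(s['time_s'],s['position'],s['tcp_rot'],s['opening'],s['force'])"
```

```text
time_s: 0.93
position: [0.4334, 0.2645, 0.2222]
tcp_rot: [[-0.999, 0.042, -0.001], [0.042, 0.999, -0.0], [0.001, -0.0, -1.0]]
force: [0.9, -1.1, -0.3]
opening: 0.328
grasp_force: 0.0
time_s: 1.77
position: [0.4629, -0.1356, 0.2224]
tcp_rot: [[-0.999, 0.043, -0.0], [0.043, 0.999, 0.0], [0.0, 0.0, -1.0]]
force: [1.4, 0.0, -0.1]
opening: 0.001
grasp_force: 0.0
1.7667 [ 0.46290812 -0.13558901  0.22237002] [[-9.99084511e-01  4.27780009e-02 -4.26492568e-04]
 [ 4.27778352e-02  9.99084533e-01  3.90446296e-04]
 [ 4.42804640e-04  3.71844418e-04 -9.99999833e-01]] 0.0009572875352938921 [ 1.3508511   0.02661631 -0.11609293]
```

```bash
python3 -m inch '[[0,-4,0,0,0],[0,-8,0,0,0],[0,-11.5,-1,0,0],[0,-14.2,-3,0,0],[0,-14.2,-6,0,0],[0,-14.2,-9,0,0],[0,-14.2,-11.5,0,0],[0,-14.2,-13,0,0],[0,-14.2,-13.8,0,0],[0,-14.2,-13.8,0,0]]'
python3 - <<'E'
from rig import cams
import cv2,numpy as np
t=cams.capture("top")["image"][155:260,320:390]; s=cams.capture("side")["image"][235:325,225:370]
t=cv2.resize(t,(330,495),interpolation=cv2.INTER_CUBIC);s=cv2.resize(s,(465,288),interpolation=cv2.INTER_CUBIC)
o=np.zeros((495,800,3),np.uint8);o[:,:330]=t;o[:288,335:]=s;cv2.imwrite("pics/p1.png",o)
E
```

```text
time_s: 2.6
position: [0.4624, -0.2749, 0.0826]
tcp_rot: [[-0.999, 0.043, -0.003], [0.043, 0.999, 0.003], [0.003, 0.003, -1.0]]
force: [0.5, -0.6, -0.4]
opening: 0.008
grasp_force: 0.0
```

View pics/p1.png

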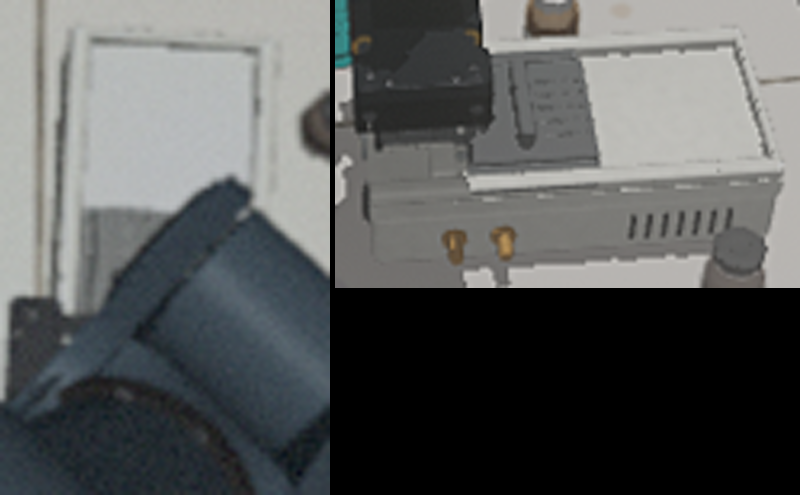

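The gripper hides the pad, but it sits over the tab and the cover is still seated, with its rear edge at (590,110). Pressing down gradually.

```bash
python3 -m inch '[[0,0,-0.3,0,0],[0,0,-0.6,0,0],[0,0,-0.8,0,0],[0,0,-0.9,0,0],[0,0,-1,0,0],[0,0,-1.1,0,0],[0,0,-1.1,0,0]]';python3 -m inch '[[0,0,-0.1,0,0],[0,0,-0.2,0,0],[0,0,-0.2,0,0]]'
```

```text
time_s: 3.28
position: [0.4636, -0.2758, 0.0735]
tcp_rot: [[-0.999, 0.043, 0.0], [0.043, 0.999, -0.0], [-0.0, -0.0, -1.0]]
force: [0.1, 0.4, 0.4]
opening: 0.006
grasp_force: 0.0
time_s: 3.53
position: [0.4645, -0.2759, 0.0722]
tcp_rot: [[-0.999, 0.043, 0.002], [0.043, 0.999, -0.001], [-0.002, -0.001, -1.0]]
force: [1.7, 1.4, 4.4]
opening: 0.005
grasp_force: 2.1
```

```bash
python3 -m inch '[[0,0,-0.1,0,0],[0,0,-0.2,0,0],[0,0,-0.25,0,0],[0,0,-0.25,0,0]]'
python3 - <<'E'
from rig import cams
import cv2
s=cams.capture("side")["image"][235:325,225:370]
cv2.imwrite("pics/p2.png",cv2.resize(s,None,fx=5.5,fy=5.5,interpolation=cv2.INTER_CUBIC))
E
```

```text
time_s: 3.87
position: [0.4656, -0.2761, 0.0702]
tcp_rot: [[-0.999, 0.044, 0.004], [0.044, 0.999, -0.002], [-0.004, -0.001, -1.0]]
force: [2.9, 2.1, 7.8]
opening: 0.005
grasp_force: 3.9
```

View pics/p2.png

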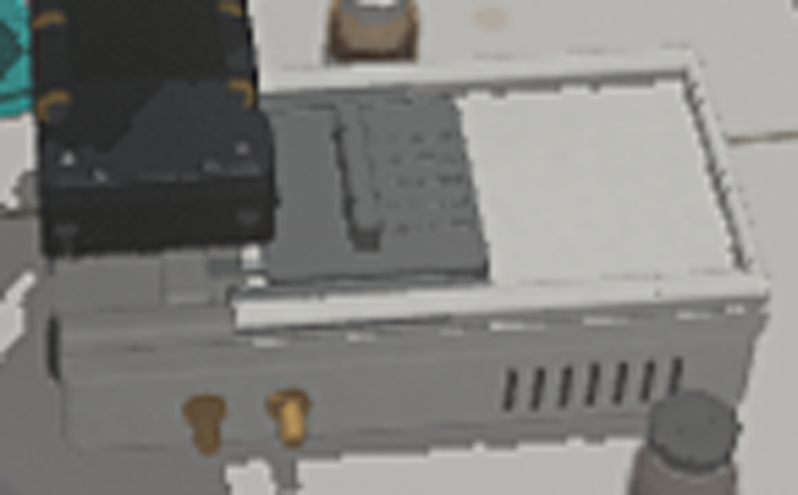

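The cover has been released: its rear edge moved from 453 to 489 px in the crop, about 14 mm. I'll lift, move to just in front of the rib and descend above the plate.

```bash
python3 -m inch '[[0,0,1,0,0],[0,0,2.5,0,0],[0,0,3.5,0,0],[2,-0.1,3.5,0,0],[4,-0.3,3.5,0,0],[5.5,-0.4,3.5,0,0],[5.5,-0.4,3.5,0,0],[5.5,-0.4,3.5,0,0]]'
```

```text
time_s: 4.58
position: [0.5185, -0.2797, 0.1041]
tcp_rot: [[-0.999, 0.042, -0.001], [0.042, 0.999, -0.0], [0.001, -0.0, -1.0]]
force: [0.4, -1.0, -0.8]
opening: 0.003
grasp_force: 0.0
```

```bash
python3 -m inch '[[0,0,-1,0,0],[0,0,-1.8,0,0],[0,0,-2.4,0,0],[0,0,-2.7,0,0],[0,0,-2.8,0,0],[0,0,-2.8,0,0]]'
python3 - <<'E'
from rig import cams
import cv2
s=cams.capture("side")["image"][235:325,225:370]
cv2.imwrite("pics/p3.png",cv2.resize(s,None,fx=5.5,fy=5.5,interpolation=cv2.INTER_CUBIC))
E
```

```text
time_s: 5.08
position: [0.518, -0.2796, 0.0754]
tcp_rot: [[-0.999, 0.043, -0.001], [0.043, 0.999, 0.001], [0.001, 0.001, -1.0]]
force: [0.7, 0.2, 0.3]
opening: 0.005
grasp_force: 0.0
```

View pics/p3.png

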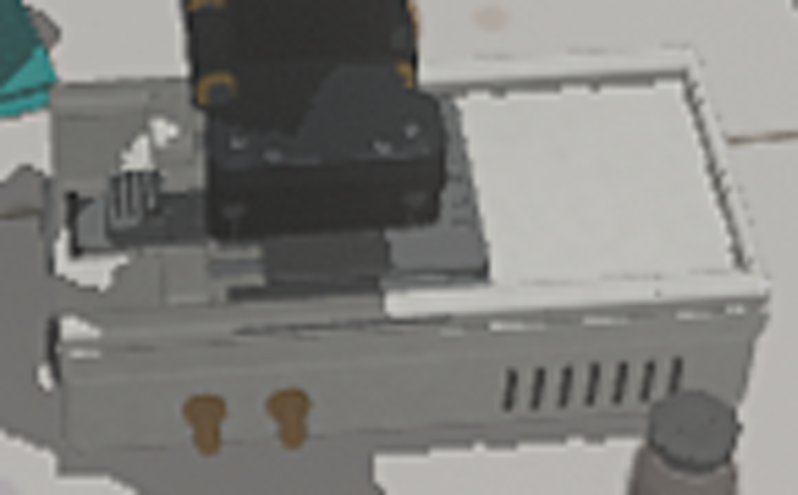

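The fingers are in front of the rib above the plate, with no contact, and the cover hasn't moved (rear edge still at 489). Pushing slowly along the pump's axis.

```bash
python3 -m inch '[[0.4,0,0,0,0],[0.8,0,0,0,0],[1.2,-0.05,0,0,0],[1.6,-0.1,0,0,0],[2,-0.1,0,0,0],[2.4,-0.1,0,0,0],[2.8,-0.1,0,0,0],[3.2,-0.15,0,0,0],[3.6,-0.15,0,0,0],[4,-0.2,0,0,0]]'
```

```text
time_s: 5.97
position: [0.5588, -0.2816, 0.076]
tcp_rot: [[-0.999, 0.042, -0.0], [0.042, 0.999, 0.0], [0.0, 0.0, -1.0]]
force: [-1.3, 0.6, 1.5]
opening: 0.005
grasp_force: 1.0
```

```bash
python3 -m inch '[[0.4,0,0,0,0],[0.8,0,0,0,0],[1.2,-0.05,0,0,0],[1.6,-0.1,0,0,0],[2,-0.1,0,0,0],[2.4,-0.1,0,0,0],[2.8,-0.1,0,0,0],[3.2,-0.15,0,0,0],[3.6,-0.15,0,0,0],[4,-0.2,0,0,0]]'; python3 -m inch '[[0.3,0,0,0,0],[0.6,0,0,0,0],[0.8,0,0,0,0],[0.8,0,0,0,0],[0.3,0,0,0,0],[-0.2,0,0,0,0],[-0.2,0,0,0,0]]';python3 -m inch '[[0,0,1,0,0],[0,0,3,0,0],[0,0,6,0,0],[-3,0,9,0,0],[-7,2,12,0,0],[-10,5,12,0,0],[-12,9,12,0,0],[-12,13,12,0,0],[-12,17,12,0,0],[-12,21,12,0,0]]';python3 -m inch '[[0,4,0,0,0],[0,8,0,0,0],[0,12,0,0,0],[0,15,0,0,0],[0,15,0,0,0]]'
python3 - <<'E'
from rig import cams
import cv2,numpy as np
t=cams.capture("top")["image"][155:260,320:420]; s=cams.capture("side")["image"][225:390,225:370]
t=cv2.resize(t,None,fx=3.9,fy=3.9,interpolation=cv2.INTER_CUBIC);s=cv2.resize(s,None,fx=2.8,fy=2.8,interpolation=cv2.INTER_CUBIC)
o=np.zeros((480,800,3),np.uint8);o[:t.shape[0],:t.shape[1]]=t;o[:s.shape[0],392:392+s.shape[1]]=s;cv2.imwrite("pics/p4.png",o)
E
```

```text
time_s: 6.8
position: [0.5989, -0.2837, 0.076]
tcp_rot: [[-0.999, 0.042, -0.0], [0.042, 0.999, 0.0], [0.0, 0.0, -1.0]]
force: [-2.1, 0.3, 1.8]
opening: 0.006
grasp_force: 1.0
time_s: 7.38
position: [0.5952, -0.2835, 0.0758]
tcp_rot: [[-0.999, 0.043, -0.001], [0.043, 0.999, 0.001], [0.001, 0.001, -1.0]]
force: [-0.6, -0.2, 0.7]
opening: 0.008
grasp_force: 0.0
time_s: 8.22
position: [0.4759, -0.0798, 0.1973]
tcp_rot: [[-0.999, 0.045, 0.002], [0.045, 0.999, -0.001], [-0.002, -0.001, -1.0]]
force: [0.6, -0.4, 0.4]
opening: 0.002
grasp_force: 0.0
time_s: 8.63
position: [0.4759, 0.0739, 0.197]
tcp_rot: [[-0.999, 0.037, 0.001], [0.037, 0.999, 0.002], [-0.001, 0.002, -1.0]]
force: [0.2, -0.9, -0.8]
opening: 0.005
grasp_force: 0.0
```

View pics/p4.png

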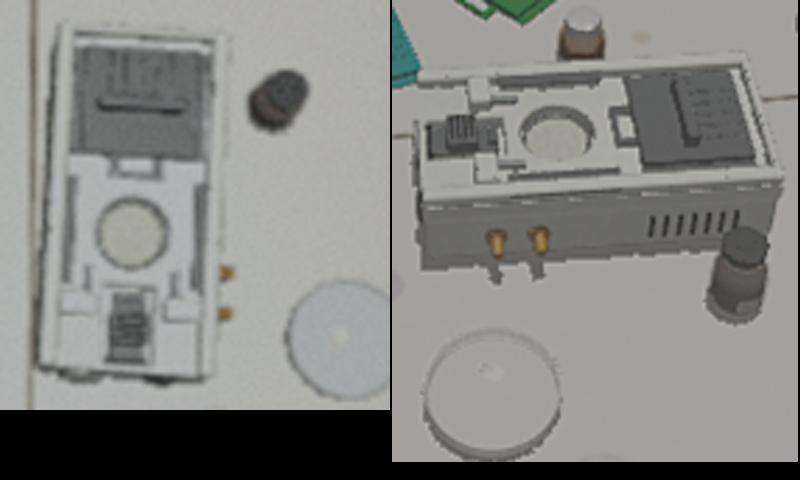

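The cover lies flat at the rear with its frame at (135,165) in the top view, clear of the well and filter. The tab has sprung back and the bystanders haven't moved. I'll check the travel and then hand in.

Run:
```python
from h import *
f=lambda z,a,n,c:plane(n,((a[0]+.5)/c[0]-.5+c[1],(a[1]+.5)/c[0]-.5+c[2]),z,False)
T=(3.9,320,155)
print("rib top mid",f(.084,(143,105),"top",T)-plane("top",(191,326),.084),"frame front",f(.066,(135,177),"top",T),"expect guides rear x .571")
```

```text
rib top mid [ 0.09094964 -0.00559355  0.        ] frame front [ 0.57258559 -0.2828306   0.066     ] expect guides rear x .571
```

```bash
python3 -c "
from rig import bot
print(bot.hand_in())"
```

```text
the job is handed in; nothing more can be done
None
```

I pressed the tab, which released the cover, and pushed the cover about 91 mm back (78 mm needed) so it lies flat on the rear of the pump's top; the filter and bystanders were not touched, and the job is handed in at about 9 s.

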